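# Hover the tube over the valve body

### The job

Swing the steel hasp with the red grip off its catch and right back, so that the black tube in the blue sleeve is free, lift the tube out and carry it upright over the row of green parts bins to the valve body on the other side. Finish while still holding the tube still and upright about a centimetre above the bore, centred on it, for a last look at the orange seal: never let the tube touch the valve body or knock the bins, do not let go, and leave the jar, screwdriver and loose collar where they are.

Things in the scene. Friction and masses are not known exactly. Their poses are not given: they have to be found in the camera images.
- cradle: Fixed aluminium cradle, base 150 (x) x 75 x 10 mm, origin on its underside at the sleeve's axis. Blue sleeve, 46 mm outside, 34 inside, z 10 to 45 mm; the tube stands in it with 2 mm play. At x +54 mm a hinge post 24 mm wide, 120 high; at x -43 a catch post 20 mm wide, 118 high, its wire staple up to z 137. Left or right of the bins, yaw up to 0.35 rad.
- hasp (a joint): Hinge of the steel hasp, rad. 0 (start): level across the tube's top and over the catch. Grows as the red grip is lifted and swings over towards the cradle's +x; 1.57 straight up, 2.5 the stop. Light, no latch: below 1.57 it falls shut if let go, past 1.57 it falls slowly back to the stop.
- hasp_grip (a point): Middle of the hasp's red grip: a barrel 16 mm in diameter, 28 mm long, axis parallel to the cradle's y, 118 mm from the hinge axis, 125 mm high when shut. Pinch it on its two flat ends; it can turn between the fingers as the hasp swings. The strap from it to the hinge is 18 mm wide, 4 thick.
- hasp_hinge (a point): Point on the hasp's hinge axis (the cradle's y), fixed to the cradle at x +54, y 0, z 125 mm. At joint value q the red grip is at this point + 118 mm x (-cos q along the cradle's x, sin q upward).
- tube: Black round tube with closed ends, 30 mm diameter, 110 mm long, about 0.16 kg, sturdy, upright in the sleeve: foot 10 mm and top 120 mm above the bench, the top 75 mm free above the sleeve. Orange seal ring near the foot. Origin at the centre of its foot, z along the tube to its top.
- tube_foot (a point): Centre of the tube's lower end face (same point as the tube's origin).
- valve_body: Black valve body between two yellow jaws in a fixed aluminium nest (base 110 x 90 mm). On top a round flange 72 mm in diameter with a brass-lined 33 mm bore, 22 mm deep; top face 85 mm above the bench. Origin on the underside at the bore's vertical axis. On the other side of the bins from the cradle.
- bore_mouth (a point): Centre of the mouth of the valve body's bore, level with the top of the flange, 85 mm above the bench.
- bin_row: Fixed row of three green open parts bins full of small parts, side by side along the row's x: 326 mm long (x), 160 mm wide (y), 80 mm high. Origin on the underside at the middle of the row. It stands between the cradle and the valve body, the row's x pointing roughly away from the robot.
- jar: Bystander: small jar with a blue cap, 48 mm in diameter, 65 mm high, upright; origin under its centre.
- driver: Bystander: screwdriver lying on the bench, 190 mm long along its x, orange handle.
- collar: Bystander: loose aluminium collar, 64 mm outside diameter, 16 mm high, lying flat; origin under its centre.
There are look-alikes about, which are no part of the job. Of the things that look like the tube, the smallest one is meant. What is meant by the valve_body is not purple, and is the larger of those in its own colour.

How it is judged (in metres and radians):
On the way, in this order (a step that is already met when the one before it is completed fails the run):
1. the hasp is swung off the catch and back past upright (joint over 1.9 rad) (value of joint hasp above 1.9 rad), for 0.2 s.
2. the tube is carried over the row of bins: above them, within the row's length and width (y of tube in the frame of bin_row between -0.08 and 0.08 m and x of tube in the frame of bin_row between -0.163 and 0.163 m and height (world z) of tube above 0.08 m), for 0.05 s.
At the end, for the whole second after the job is handed in: The fingers hold the tube still (under 0.02 m/s) and upright (within 0.08 rad), its foot 3 to 20 mm above the mouth of the bore and within 5 mm of its axis, touching neither valve body, cradle nor bins; the hasp is open past 1.9 rad; jar, screwdriver and collar are within 20 mm of where they were (z of tube_foot in the frame of bore_mouth between 0.003 and 0.02 m and horizontal distance between tube_foot and bore_mouth below 0.005 m and angle between tube's own z axis and vertical below 0.08 rad and linear speed of tube below 0.02 m/s and contact force between tube and the fingers above 1 N and contact force between tube and valve_body below 0.1 N and contact force between tube and cradle below 0.1 N and contact force between tube and bin_row below 0.1 N and value of joint hasp above 1.9 rad and distance of each of jar, driver, collar from where it was at the start of the episode below 0.02 m); the arm keeps its last pose, push and grip.
It fails at once if the tube touches the valve body (contact force between tube and valve_body above 0.3 N).
It fails at once if the tube knocks the bins (contact force between tube and bin_row above 1 N).
It fails at once if the tube is tipped far from upright (angle between tube's own z axis and vertical above 0.6 rad).
It fails at once if a bystander is disturbed (distance of any of jar, driver, collar from where it was at the start of the episode above 0.02 m).
It also fails if it takes over 54 s, if anything falls off the work surface, if the arm or the gripper's body presses on something with over 40 N, if the wrist force passes 120 N, or if a joint passes its speed limit or range.

### The arm

A 7-joint arm with a two-finger parallel gripper is mounted at the origin on the work surface. World frame = base frame: x ahead of the robot, y to its left, z up, the work surface at z = 0. Lengths are in mm, angles in rad, forces in N, time in s.
With the tool pointing down it reaches from about 400 to 875 mm from the base axis. Payload 4.4 kg.
Tool frame: the origin (TCP) lies at the very end of the fingers, on their centre line; the grasp point (between the pads) lies 19 mm behind it; z points along the fingers, y is the line along which they close (so a half turn about z gives the same grasp; the last joint's range is limited). The gripper opens to 85 mm and grips with 20 to 120 N. Pads are 22 mm wide; open, the fingers measure 114 mm over their backs; the gripper's body (76 mm by 85 mm) begins 54 mm behind the grasp point. The pads swing forward as they close: fully open they stand 13 mm farther back than shut.
Start: joints at [-1.175, 0.628, 0.038, 1.517, -0.027, 0.996, -0.02], TCP at [289.594, 581.939, 231.313] pointing down, gripper open.
Joint ranges: [-3.06, 3.06], [-0.37, 2.12], [-1.25, 1.32], [0.18, 2.47], [-1.1, 4.24], [0.23, 1.98], [-2.94, 2.94]. Speed limits (rad/s): [2.57, 2.57, 3.14, 3.14, 3.14, 3.14, 3.14].

### API

Orientations are given as [roll, pitch, yaw] about the fixed x, y, z axes, in that order (R = Rz(yaw) Ry(pitch) Rx(roll)).
In Python, from cell import monitor, viewer, workorder gives the robot as it stands.
- The arm moves only by the tool arm_command, never from a script. Its argument "series" is one flat list of numbers, 5 for each row, row after row: the opening in per cent of the stroke, from 0 (shut) to 100 (fully open), then the shift along the tool's x, y, z in cm, then the turn about the tool's z in degrees. In form: [claw, x, y, z, roll, claw, x, y, z, roll, ...]. A call has exactly 5 rows; each row is the pose to reach, as a shift and turn from the pose commanded when the call began, along the tool's axes at that moment; what a row does not reach only later rows make up. A row lasts 1/12 s, in which the tool goes at most 41.7 mm and 7.16 degrees, less where a joint would pass 70% of its speed; a pose out of reach is approached as far as the arm can. A call with a gripper value outside its range is refused whole. The fingers move at their own pace and stop on an object; the grip force is fixed at half the most. Time passes only in rows, so rows that repeat a pose let the fingers close, or fill a call up. It gives the time, the measured TCP pose, the force, the opening and the grip force at its end, in the units of the state.
- monitor.read_state(): the state, without advancing time (a new reading comes with each control period).
- viewer.get_image(name): name is "side" or "top" or "wrist"; returns (picture, depth): 384x512x3 uint8, red, green, blue; 384x512 float32, mm along the optical axis (not along the pixel's ray), 0 where there is no reading.
- viewer.camera_model(name): a dict with "mtx" (3x3 intrinsics, pixels), "dist_coeffs" ([k1, k2, p1, p2, k3] as OpenCV has them; the pictures are not rectified), "R" (3x3) and "t" (3): a world point X has camera coordinates R X + t. Camera axes: x right, y down, z forward; pixel columns grow to the right and rows downward; lengths in mm; the calibration is good to about 2 mm. A picture is of the moment at which its call begins: read the wrist's pose just before it. camera_model takes no time and is no camera call; for the wrist camera it gives the pose at the moment of the call.
- workorder.finish_job(): hands the job in; it is judged then, once.
The state is a dict: "clock": time; "qpos": joint angles; "qd": joint speeds; "tau": joint torques, N m; "eef_pos": TCP position; "tool_rot": TCP orientation; "force": force on the tool from outside, world axes, zero at the start; "torque": the same for the moment, N m; "width": finger opening in mm; "gripper_force": force on a finger pad.
Only numpy, scipy, OpenCV 4.12 (cv2) and the standard library are available. Lean on these libraries where they do the work, as an engineer would, in place of code of your own. Each camera call takes 0.05 s, during which the arm holds its last target. There are 200 camera calls.

## Working session

There is one attempt and no reset: what is moved stays moved. The work goes in short steps, Python scripts to look and compute and a tool call to move; the robot and the scene stay as the last step left them, time stands still between calls to the robot, and variables do not carry over. Pictures are saved under pics/ and viewed, at most 10 in all, crops included, and the job is handed in when it is done.

Besides the shell and the picture viewer there is one more tool, called after ">>>" as a command line: name --argument value ..., lists and objects as JSON in quotes. arm_command: Moves the arm, as the interface text tells. Its arguments: {"type":"object","properties":{"series":{"type":"array","items":{"type":"number"}}},"required":["series"]}

```bash
mkdir -p pics; cat > h.py <<'E'
import numpy as np, cv2
from cell import monitor, viewer, workorder
def grab(n):
    m=viewer.camera_model(n); p,d=viewer.get_image(n); return p,d,m
def save(n,p): cv2.imwrite('pics/'+n,cv2.cvtColor(p,cv2.COLOR_RGB2BGR))
def ray(m,uv):
    q=cv2.undistortPoints(np.array([[uv]],float),np.array(m['mtx']),np.array(m['dist_coeffs']))[0,0]
    R=np.array(m['R']);t=np.array(m['t']).ravel()
    return -R.T@t, R.T@np.array([q[0],q[1],1.])
def onz(m,uv,z):
    c,d=ray(m,uv); return c+d*(z-c[2])/d[2]
def pt(m,uv,depth):
    c,d=ray(m,uv); return c+d*depth
def cloud(m,d):
    v,u=np.mgrid[:d.shape[0],:d.shape[1]]
    q=cv2.undistortPoints(np.stack([u.ravel(),v.ravel()],1).astype(float)[:,None],np.array(m['mtx']),np.array(m['dist_coeffs']))[:,0]
    R=np.array(m['R']);t=np.array(m['t']).ravel()
    P=np.c_[q,np.ones(len(q))]*d.reshape(-1,1)
    return ((P-t)@R).reshape(*d.shape,3)
def st():
    s=monitor.read_state(); return s
E
python3 - <<'E'
from h import *
a,da,ma=grab('top'); b,db,mb=grab('side')
np.savez('first.npz',a=a,da=da,b=b,db=db); import pickle; pickle.dump((ma,mb),open('first.pkl','wb'))
save('top0.png',a); save('side0.png',b)
s=st(); print(s['clock'],s['eef_pos'],s['tool_rot'],s['width'])
for m in (ma,mb): print(-np.array(m['R']).T@np.array(m['t']).ravel())
E
```

```text
0.1 [289.32983836 581.4353251  230.47712556] [-3.13988346e+00  1.54298362e-05  2.67982333e+00] 85.26179843013873
[ 266.01822071    7.7770403  1322.08434128]
[-160.97951874  945.7946107  1087.11389892]
```

View pics/top0.png

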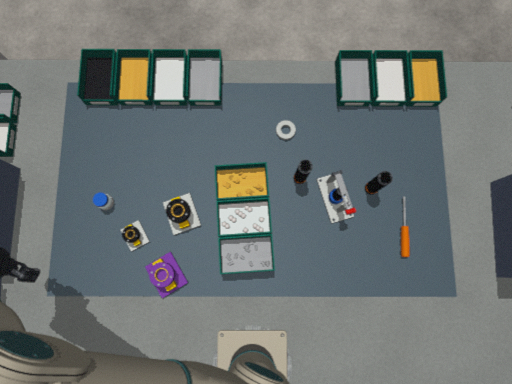

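View pics/side0.png

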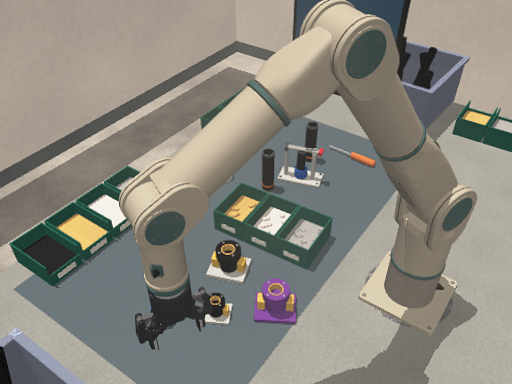

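Top view: the image's up direction is world +x and its right is -y. What could be mistaken for the targets:
- **Tubes:** a taller black tube at (303,172), another taller one at (377,182), and the small one in the blue sleeve under the hasp at about (337,195). I choose the sleeved one.
- **Valve bodies:** large black at (180,212), small black at (131,235) and purple at (163,275). I choose (180,212).

The red grip is at (350,211), the bins at (244,220), the collar at (286,130), the jar at (103,202) and the driver at (405,230).

```bash
cat > m.py <<'E'
from h import *
import pickle
f=np.load('first.npz'); ma,mb=pickle.load(open('first.pkl','rb'))
a,da=f['a'],f['da']
if __name__=='__main__':
    c1=cv2.resize(a[150:240,285:400],None,fx=3.4,fy=3.4,interpolation=cv2.INTER_CUBIC)
    c2=cv2.resize(a[150:240,115:230],None,fx=3.4,fy=3.4,interpolation=cv2.INTER_CUBIC)
    save('crop1.png',np.hstack([c1,c2]))
    C=cloud(ma,da)
    hsv=cv2.cvtColor(a,cv2.COLOR_RGB2HSV)
    v,u=np.mgrid[:384,:512]
    def rep(n,mask,z=None):
        P=C[mask]; print(n,mask.sum(),'uv',u[mask].mean().round(1),v[mask].mean().round(1),'med',np.median(P,0).round(1),'min',P.min(0).round(0),'max',P.max(0).round(0))
    H,S,V=hsv[...,0],hsv[...,1],hsv[...,2]
    box=lambda x0,x1,y0,y1:(u>=x0)&(u<x1)&(v>=y0)&(v<y1)
    rep('grip',box(335,365,195,225)&((H<6)|(H>174))&(S>150))
    rep('sleeve',box(320,355,180,215)&(H>100)&(H<125)&(S>150))
    rep('flange',box(160,205,190,235)&(C[...,2]>75)&(C[...,2]<95))
    for n,b in (('t1',box(290,315,155,190)),('t2',box(362,395,165,200)),('hasp',box(315,358,165,220))):
        rep(n,b&(C[...,2]>100)); 
    # bins
    m=(box(205,285,155,285)&(C[...,2]>70)&(C[...,2]<90)).astype(np.uint8)
    Q=C[m>0][:,:2].astype(np.float32); r=cv2.minAreaRect(Q); print('bins',r)
    m=(box(160,205,190,235)&(C[...,2]>77)&(C[...,2]<93)); Q=C[m][:,:2].astype(np.float32); print('flange circ',cv2.minEnclosingCircle(Q))
    # base of cradle: bright and z 5..15
    m=box(310,365,160,230)&(C[...,2]>6)&(C[...,2]<20); Q=C[m][:,:2].astype(np.float32); print('base',len(Q),cv2.minAreaRect(Q),cv2.boxPoints(cv2.minAreaRect(Q)))
    # brass of bore
    m=box(165,195,198,225)&(H>10)&(H<30)&(S>80)&(C[...,2]>60); rep('brass',m)
E
python3 m.py
```

```text
grip 44 uv 350.1 210.4 med [ 445.5 -282.1  131.4] min [ 439. -296.   48.] max [ 495. -264.  137.]
sleeve 69 uv 333.6 197.2 med [ 498.8 -252.8   42.6] min [ 486. -284.   13.] max [ 527. -244.   70.]
flange 372 uv 178.1 210.4 med [452.7 216.7  84. ] min [418. 182.  75.] max [487. 254.  92.]
t1 218 uv 304.7 167.7 med [ 567.6 -153.3  149.6] min [ 266. -175.  100.] max [ 593.    8. 1322.]
t2 249 uv 382.9 179.3 med [ 535.4 -377.3  149. ] min [ 266. -403.  100.] max [ 559.    8. 1322.]
hasp 373 uv 343.4 192.8 med [ 501.2 -265.8  126.6] min [ 266. -299.  100.] max [ 567.    8. 1322.]
bins ((436.470458984375, 22.209732055664062), (326.5972595214844, 160.1658935546875), 3.967398166656494)
flange circ ((453.8244934082031, 218.08180236816406), 36.364898681640625)
base 613 ((517.4129638671875, -274.90435791015625), (223.00482177734375, 171.9264373779297), 1.3982977867126465) [[ 403.84604 -191.68767]
 [ 408.04147 -363.56293]
 [ 630.97986 -358.12103]
 [ 626.7844  -186.24579]]
brass 147 uv 177.4 209.9 med [456.1 221.1  82. ] min [418. 194.  60.] max [487. 242.  91.]
```

View pics/crop1.png

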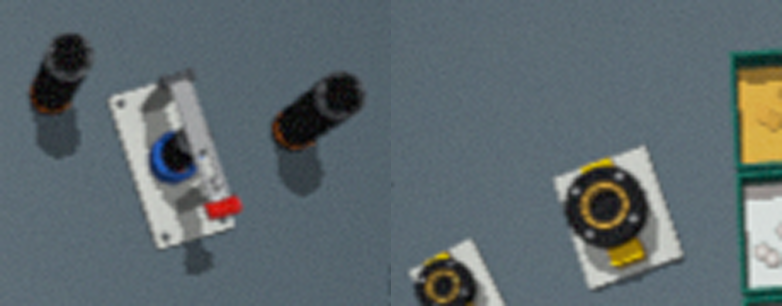

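The crop confirms the picks: the small tube in the blue sleeve lies under the grey strap with its red grip at crop (222,207), and the large black valve body with the brass bore is at crop (603,205). Next I fit the cradle roughly and head there.

```bash
python3 - <<'E'
from m import *
C=cloud(ma,da)
px=lambda x,y:(285+(x+.5)/3.4-.5,150+(y+.5)/3.4-.5)
cs=np.array([onz(ma,px(*p),10)[:2] for p in ((110,97),(160,247),(233,225))]); print(cs.round(1))
e=cs[0]-cs[1]; yaw=np.arctan2(e[1],e[0]); print('yaw',yaw,np.linalg.norm(e),np.linalg.norm(cs[1]-cs[2]))
ctr=(cs[0]+cs[2])/2; print('ctr',ctr)
g=onz(ma,(350.1,210.4),130); print('grip',g)
ex=np.array([np.cos(yaw),np.sin(yaw)]); print('origin from grip',g[:2]+64*ex)
# tall tube tops
for n,(x0,x1,y0,y1) in dict(t1=(290,315,155,190),t2=(362,395,165,200)).items():
    P=C[y0:y1,x0:x1].reshape(-1,3); P=P[(P[:,2]>140)&(P[:,2]<160)]; print(n,P.mean(0))
E
```

```text
[[ 568.9 -210.3]
 [ 427.3 -252.3]
 [ 448.  -320.7]]
yaw 0.2882384583289802 147.72464910297106 71.39123217384939
ctr [ 508.45064603 -265.49561796]
grip [ 446.93619808 -282.5255112   130.        ]
origin from grip [ 508.29594882 -264.33262826]
t1 [ 571.50843933 -154.95113279  150.19872881]
t2 [ 538.36557074 -382.16706018  149.9545509 ]
```

>>> arm_command --series '[100,0,0,-4,7,100,0,0,-6,14,100,0,0,-8,21,100,0,0,-8,28,100,0,0,-8,35]'

```text
clock: 0.52
eef_pos: [289.9, 582.4, 312.7]
tool_rot: [3.14, -0.002, 2.063]
force: [0.1, 0.0, -1.9]
width: 85.4
gripper_force: 0.0
```

>>> arm_command --series '[100,-4,0,0,7,100,-8,0,0,14,100,-12,0,0,21,100,-16,0,0,28,100,-20,0,0,35]'

```text
clock: 0.93
eef_pos: [385.4, 404.3, 311.0]
tool_rot: [-3.141, 0.0, 1.452]
force: [-0.1, 0.3, -0.4]
width: 85.3
gripper_force: 0.0
```

```bash
cat > to.py <<'E'
import sys
from h import *
def to(X,Y,Z,yaw):
    s=st(); p=np.array(s['eef_pos']); R=cv2.Rodrigues(np.zeros(3))[0]
    from scipy.spatial.transform import Rotation as Ro
    R=Ro.from_euler('xyz',s['tool_rot']).as_matrix()
    d=R.T@(np.array([X,Y,Z])-p)/10
    dy=np.degrees(s['tool_rot'][2]-yaw); dy=(dy+180)%360-180
    print('clk',round(s['clock'],2),'pos',p.round(1),'rot',np.round(s['tool_rot'],4),'w',round(s['width'],1),'F',np.round(s['force'],1),'-> cm',d.round(2),'deg',round(dy,1))
if __name__=='__main__': to(*map(float,sys.argv[1:]))
E
python3 to.py 490 -100 310 0.29
```

```text
clk 0.93 pos [385.4 404.3 311. ] rot [-3.1411e+00  4.0000e-04  1.4523e+00] w 85.3 F [-0.1  0.3 -0.4] -> cm [-48.84  16.35   0.12] deg 66.6
```

>>> arm_command --series '[100,-3.8,1.3,0,7,100,-7.6,2.6,0,14,100,-11.4,3.9,0,21,100,-15.2,5.2,0,28,100,-19,6.5,0,35]'

```text
clock: 1.35
eef_pos: [428.1, 208.2, 311.2]
tool_rot: [-3.141, 0.0, 0.841]
force: [0.5, 0.2, -0.3]
width: 85.4
gripper_force: 0.0
```

```bash
python3 to.py 470 -250 310 0.29
```

```text
clk 1.35 pos [428.1 208.2 311.2] rot [-3.1412e+00  2.0000e-04  8.4140e-01] w 85.4 F [ 0.5  0.2 -0.3] -> cm [-31.37  33.66   0.11] deg 31.6
```

>>> arm_command --series '[100,-2.7,2.9,0,7,100,-5.4,5.8,0,14,100,-8.1,8.7,0,21,100,-10.8,11.6,0,28,100,-13.5,14.5,0,32]'

```text
clock: 1.77
eef_pos: [447.1, 11.3, 311.2]
tool_rot: [-3.141, 0.0, 0.284]
force: [0.3, 0.5, -0.2]
width: 85.5
gripper_force: 0.0
```

```bash
python3 to.py 470 -250 310 0.29
```

```text
clk 1.77 pos [447.1  11.3 311.2] rot [-3.1412e+00  1.0000e-04  2.8360e-01] w 85.5 F [ 0.3  0.5 -0.2] -> cm [-5.12 25.73  0.11] deg -0.4
```

>>> arm_command --series '[100,-0.8,4,0,0,100,-1.6,8,0,0,100,-2.4,12,0,0,100,-3.2,16,0,0,100,-4,19,0,0]'

```text
clock: 2.18
eef_pos: [463.1, -184.0, 311.3]
tool_rot: [3.14, 0.0, 0.287]
force: [0.8, 0.2, -0.3]
width: 85.5
gripper_force: 0.0
```

```bash
python3 - <<'E'
from h import *
w,d,m=grab('wrist'); save('w1.png',w); np.savez('w1.npz',w=w,d=d); import pickle; pickle.dump(m,open('w1.pkl','wb'))
s=st(); print(s['clock'],s['eef_pos'],s['tool_rot']); print(-np.array(m['R']).T@np.array(m['t']).ravel(), np.array(m['R']).round(3))
E
```

```text
2.2333 [ 462.21659559 -190.81602376  312.02972123] [3.13389171e+00 6.59917619e-04 2.79083668e-01]
[ 535.42252679 -162.78530462  454.77432428] [[ 0.284 -0.959  0.002]
 [-0.917 -0.271  0.294]
 [-0.281 -0.085 -0.956]]
```

View pics/w1.png

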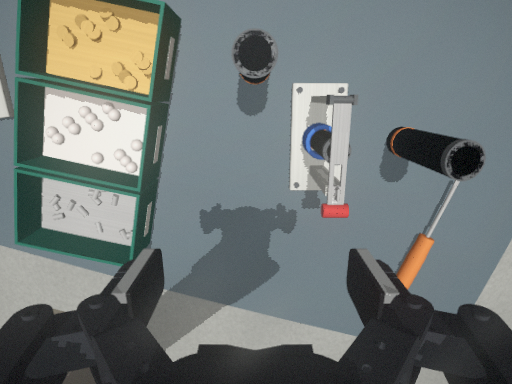

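The wrist view shows the cradle with the red grip at (336,211), the hinge knuckle at (341,99), the sleeve at about (319,141), and tall tubes on either side at (255,55) and (440,152).

```bash
cat > w.py <<'E'
from h import *
import pickle
f=np.load('w1.npz'); w,d=f['w'],f['d']; m=pickle.load(open('w1.pkl','rb'))
C=cloud(m,d); hsv=cv2.cvtColor(w,cv2.COLOR_RGB2HSV); H,S,V=hsv[...,0],hsv[...,1],hsv[...,2]
v,u=np.mgrid[:384,:512]
box=lambda x0,x1,y0,y1:(u>=x0)&(u<x1)&(v>=y0)&(v<y1)
g=box(315,360,195,225)&((H<8)|(H>172))&(S>150)&(V>90)
r=cv2.minAreaRect(np.stack([u[g],v[g]],1).astype(np.float32)); print('grip rect',r, np.percentile(C[g],[2,50,98],axis=0).round(1))
G=onz(m,r[0],130); print('G',G)
s=box(325,355,105,190)&(C[...,2]>118)&(C[...,2]<140)
P=C[s]; c=P.mean(0); U=np.linalg.svd(P[:,:2]-c[:2])[2][0]; print('strap',len(P),c,np.arctan2(U[1],U[0]))
print('strap dir/yaw alt', np.arctan2(*(c[:2]-G[:2])[::-1]))
k=box(300,370,88,110)&(C[...,2]>112)&(C[...,2]<145); print('knuckle',k.sum(),np.median(C[k],0),C[k].min(0),C[k].max(0))
b=box(285,352,78,195)&(C[...,2]>5)&(C[...,2]<16)&(S<60)&(V>150)
cn=cv2.boxPoints(cv2.minAreaRect(C[b][:,:2].astype(np.float32))); print('base',b.sum(),cv2.minAreaRect(C[b][:,:2].astype(np.float32)),cn)
for n,B in (('t1',box(225,285,25,90)),('t2',box(385,490,120,185))):
    q=B&(C[...,2]>140)&(C[...,2]<160); print(n,cv2.minEnclosingCircle(C[q][:,:2].astype(np.float32)))
E
python3 w.py; python3 to.py 447 -282 310 0.29
```

```text
grip rect ((336.0, 210.5), (11.0, 24.0), 90.0) [[ 439.1 -293.9  129.9]
 [ 447.3 -281.9  133.1]
 [ 454.3 -268.5  134.6]]
G [ 446.48047219 -282.31682724  130.        ]
strap 1583 [ 513.96182633 -260.22678295  127.13730701] -2.8662206127082763
strap dir/yaw alt 0.31635623135191887
knuckle 388 [ 556.06064211 -247.90472339  128.97817757] [ 546.79543313 -262.12594023  115.10848978] [ 566.18172163 -233.21783446  132.76099501]
base 2975 ((507.02777099609375, -262.9107666015625), (148.0296630859375, 74.64106750488281), 16.47846031188965) [[ 425.46686 -248.1178 ]
 [ 446.6391  -319.69308]
 [ 588.5887  -277.70374]
 [ 567.41644 -206.12845]]
t1 ((571.4767456054688, -152.14300537109375), 21.12326431274414)
t2 ((538.8526611328125, -380.2203674316406), 21.854204177856445)
clk 2.23 pos [ 462.2 -190.8  312. ] rot [3.1339e+00 7.0000e-04 2.7910e-01] w 85.3 F [ 0.6 -5.8  1.4] -> cm [-3.97  8.34  0.27] deg -0.6
```

>>> arm_command --series '[100,-1.5,3,2,0,100,-3,6,5,0,100,-4,8,9,0,100,-4.2,8.5,12,0,100,-4.2,8.5,12,0]'

```text
clock: 2.65
eef_pos: [443.0, -273.7, 185.7]
tool_rot: [-3.135, 0.009, 0.285]
force: [-0.7, 0.8, 0.6]
width: 85.6
gripper_force: 0.0
```

```bash
python3 to.py 443.4 -282.7 110 0.285
```

```text
clk 2.65 pos [ 443.  -273.7  185.7] rot [-3.1349  0.0087  0.2846] w 85.6 F [-0.7  0.8  0.6] -> cm [-0.15  0.93  7.57] deg -0.0
```

>>> arm_command --series '[100,0,0.8,1,0,100,0,0.8,2,0,100,0,0.8,2,0,100,0,0.8,2,0,100,0,0.8,2,0]'

```text
clock: 3.07
eef_pos: [450.5, -281.3, 172.4]
tool_rot: [3.141, -0.002, 0.29]
force: [0.4, 1.2, 0.6]
width: 85.1
gripper_force: 0.0
```

```bash
python3 to.py 443.4 -282.7 110 0.285
```

```text
clk 3.07 pos [ 450.5 -281.3  172.4] rot [ 3.1406e+00 -1.7000e-03  2.9000e-01] w 85.1 F [0.4 1.2 0.6] -> cm [-0.74 -0.07  6.24] deg 0.3
```

>>> arm_command --series '[100,-0.7,-0.1,1.5,0,100,-0.7,-0.1,3,0,100,-0.7,-0.1,4.5,0,100,-0.7,-0.1,6.2,0,100,-0.7,-0.1,6.2,0]'

```text
clock: 3.48
eef_pos: [442.1, -281.2, 108.0]
tool_rot: [-3.139, 0.001, 0.29]
force: [0.0, 1.0, -0.4]
width: 85.1
gripper_force: 0.0
```

>>> arm_command --series '[60,0,0,0,0,40,0,0,0,0,0,0,0,0,0,0,0,0,0,0,0,0,0,0,0]'

```text
clock: 3.9
eef_pos: [442.8, -281.9, 110.1]
tool_rot: [-3.14, -0.001, 0.289]
force: [-2.5, 3.9, 17.3]
width: 26.6
gripper_force: 61.3
```

```bash
python3 to.py 443.4 -282.7 110 0.285
```

```text
clk 3.9 pos [ 442.8 -281.9  110.1] rot [-3.1403e+00 -9.0000e-04  2.8910e-01] w 26.6 F [-2.5  3.9 17.3] -> cm [0.04 0.09 0.01] deg 0.2
```

>>> arm_command --series '[0,0.25,0,-2.3,0,0,0.9,0,-4.6,0,0,2.05,0,-6.65,0,0,3.6,0,-8.45,0,0,5.4,0,-9.95,0]'

```text
clock: 4.32
eef_pos: [493.3, -266.8, 209.5]
tool_rot: [-3.14, 0.002, 0.288]
force: [2.3, -0.8, -12.7]
width: 26.4
gripper_force: 59.7
```

```bash
python3 to.py 495 -266 209 0.289
```

```text
clk 4.32 pos [ 493.3 -266.8  209.5] rot [-3.1402e+00  2.1000e-03  2.8790e-01] w 26.4 F [  2.3  -0.8 -12.7] -> cm [ 0.19 -0.03  0.05] deg -0.1
```

>>> arm_command --series '[0,2.1,0,-1.05,0,0,4.35,0,-1.7,0,0,6.7,0,-1.85,0,0,9.05,0,-1.55,0,0,11.3,0,-0.8,0]'

```text
clock: 4.73
eef_pos: [604.2, -233.9, 219.5]
tool_rot: [-3.141, -0.003, 0.289]
force: [-1.2, 1.1, 7.5]
width: 26.1
gripper_force: 58.3
```

>>> arm_command --series '[0,0.5,0,0.3,0,0,0.5,0,0.3,0,0,0.5,0,0.3,0,0,0.5,0,0.3,0,0,0.5,0,0.3,0]'

```text
clock: 5.15
eef_pos: [610.1, -232.1, 216.5]
tool_rot: [3.142, -0.006, 0.291]
force: [2.0, 3.9, 11.3]
width: 25.9
gripper_force: 58.1
```

```bash
python3 to.py 609 -233 218 0.289
```

```text
clk 5.15 pos [ 610.1 -232.1  216.5] rot [ 3.1415 -0.0058  0.2912] w 25.9 F [ 2.   3.9 11.3] -> cm [-0.13  0.06 -0.15] deg 0.1
```

>>> arm_command --series '[100,0,0,0,0,100,0,0,0,0,100,0,0,0,0,100,0,0,-1,0,100,0,0,-4,0]'

```text
clock: 5.57
eef_pos: [605.0, -232.1, 250.2]
tool_rot: [-3.136, 0.007, 0.288]
force: [0.2, 0.1, -0.0]
width: 84.0
gripper_force: 0.0
```

>>> arm_command --series '[100,-1,0,-4,0,100,-4,0,-6,0,100,-8,0,-6,0,100,-12,0,-6,0,100,-16,0,-6,0]'

```text
clock: 5.98
eef_pos: [452.3, -280.0, 314.6]
tool_rot: [3.141, -0.001, 0.289]
force: [0.5, -0.9, -0.4]
width: 85.1
gripper_force: 0.0
```

>>> arm_command --series '[100,-2,0,0,0,100,-2,0,0,0,100,-2,0,0,0,100,-2,0,0,0,100,-2,0,0,0]'

```text
clock: 6.4
eef_pos: [436.3, -284.5, 313.8]
tool_rot: [3.141, -0.0, 0.291]
force: [-0.1, 0.4, 0.6]
width: 85.3
gripper_force: 0.0
```

```bash
python3 - <<'E'
from h import *
w,d,m=grab('wrist'); save('w2.png',w); np.savez('w2.npz',w=w,d=d); import pickle; pickle.dump(m,open('w2.pkl','wb'))
s=st(); print(s['clock'],s['eef_pos'],s['tool_rot'],s['qd'])
E
```

```text
6.45 [ 436.1644212  -284.45744264  313.61162144] [3.14149731e+00 1.94785825e-04 2.90729543e-01] [-0.00021572  0.00376929  0.00158119  0.00346634  0.00373654  0.00058722
  0.0010288 ]
```

View pics/w2.png

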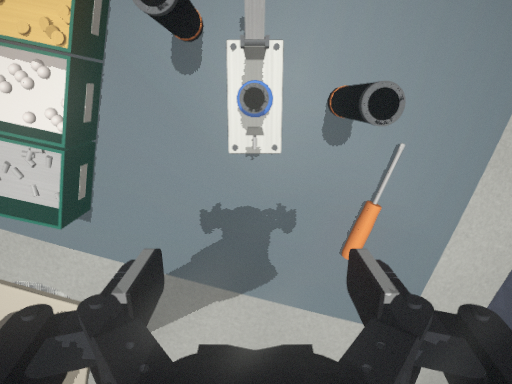

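The hasp now lies back past the hinge at (255,20). The tube stands free in the blue sleeve at (256,98).

```bash
python3 - <<'E'
from h import *
import pickle
f=np.load('w2.npz'); w,d=f['w'],f['d']; m=pickle.load(open('w2.pkl','rb')); C=cloud(m,d); v,u=np.mgrid[:384,:512]
hsv=cv2.cvtColor(w,cv2.COLOR_RGB2HSV)
q=(u>235)&(u<278)&(v>80)&(v<120)&(C[...,2]>112)&(C[...,2]<126)
print(q.sum(),cv2.minEnclosingCircle(C[q][:,:2].astype(np.float32)),np.median(C[q],0))
r=cv2.minEnclosingCircle(np.stack([u[q],v[q]],1).astype(np.float32)); print(r,onz(m,r[0],120))
b=(u>230)&(u<282)&(v>75)&(v<125)&(hsv[...,0]>100)&(hsv[...,0]<125)&(hsv[...,1]>120)&(C[...,2]>38)&(C[...,2]<50); print('sleeve',b.sum(),cv2.minEnclosingCircle(C[b][:,:2].astype(np.float32)))
b=(u>222)&(u<290)&(v>35)&(v<158)&(C[...,2]>4)&(C[...,2]<16)&(hsv[...,1]<60)&(hsv[...,2]>150)
print('base',cv2.minAreaRect(C[b][:,:2].astype(np.float32)))
E
python3 to.py 508 -263.5 170 0.288
```

```text
701 ((507.0000915527344, -261.9028015136719), 15.33084774017334) [ 507.4357301  -261.97960493  121.10691203]
((253.10203552246094, 97.59183502197266), 15.103607177734375) [ 507.3866951  -261.79401849  120.        ]
sleeve 225 ((506.4751281738281, -263.2089538574219), 22.101539611816406)
base ((506.55682373046875, -262.94598388671875), (147.67153930664062, 76.10848999023438), 16.841976165771484)
clk 6.45 pos [ 436.2 -284.5  313.6] rot [3.1415e+00 2.0000e-04 2.9070e-01] w 85.3 F [ 0.8 -0.7 -0.3] -> cm [ 7.49  0.05 14.36] deg 0.2
```

>>> arm_command --series '[100,2,0,3,0,100,4.5,0,6,0,100,7,0,9.5,0,100,7.4,-0.1,13,0,100,7.4,-0.1,14.3,0]'

```text
clock: 6.87
eef_pos: [506.3, -259.0, 165.2]
tool_rot: [-3.136, 0.005, 0.294]
force: [0.0, 1.9, 0.6]
width: 85.5
gripper_force: 0.0
```

>>> arm_command --series '[100,0,0,0.5,0,100,0,0,0.5,0,100,0,0,0.5,0,100,0,0,0.5,0,100,0,0,0.5,0]'

```text
clock: 7.28
eef_pos: [506.3, -263.7, 167.3]
tool_rot: [3.14, -0.002, 0.288]
force: [0.3, 0.2, 0.8]
width: 85.7
gripper_force: 0.0
```

```bash
python3 to.py 507 -262.3 82 0.288
```

```text
clk 7.28 pos [ 506.3 -263.7  167.3] rot [ 3.1397e+00 -2.1000e-03  2.8840e-01] w 85.7 F [0.3 0.2 0.8] -> cm [ 0.09 -0.13  8.53] deg 0.0
```

>>> arm_command --series '[100,0.1,-0.1,2,0,100,0.1,-0.1,4,0,100,0.1,-0.1,6,0,100,0.1,-0.1,7.5,0,100,0.1,-0.1,8.4,0]'

```text
clock: 7.7
eef_pos: [506.2, -261.5, 81.3]
tool_rot: [-3.141, -0.0, 0.289]
force: [0.2, -0.4, 0.6]
width: 85.2
gripper_force: 0.0
```

>>> arm_command --series '[100,0,0,0,0,100,0,0,0,0,60,0,0,0,0,50,0,0,0,0,40,0,0,0,0]'

```text
clock: 8.12
eef_pos: [506.8, -262.0, 82.8]
tool_rot: [3.141, -0.001, 0.289]
force: [-0.2, -0.0, -0.2]
width: 51.5
gripper_force: 0.0
```

>>> arm_command --series '[20,0,0,0,0,10,0,0,0,0,0,0,0,0,0,0,0,0,0,0,0,0,0,0,0]'

```text
clock: 8.53
eef_pos: [506.6, -261.9, 82.4]
tool_rot: [3.141, -0.001, 0.289]
force: [-0.6, 0.4, 4.6]
width: 28.7
gripper_force: 58.9
```

```bash
python3 to.py 507 -262.3 270 0.288
```

```text
clk 8.53 pos [ 506.6 -261.9   82.4] rot [ 3.1411e+00 -9.0000e-04  2.8860e-01] w 28.7 F [-0.6  0.4  4.6] -> cm [  0.04   0.05 -18.76] deg 0.0
```

>>> arm_command --series '[0,0,0,-1.5,0,0,0,0,-4,0,0,0,0,-7,0,0,0,0,-10,0,0,0,0,-13,0]'

```text
clock: 8.95
eef_pos: [505.5, -261.3, 212.4]
tool_rot: [-3.14, 0.002, 0.288]
force: [-0.1, -0.0, -2.5]
width: 28.8
gripper_force: 60.1
```

>>> arm_command --series '[0,0,0,-2,0,0,0,0,-4,0,0,0,0,-5,0,0,0,0,-5,0,0,0,0,-5,0]'

```text
clock: 9.37
eef_pos: [506.0, -261.3, 261.1]
tool_rot: [-3.141, 0.0, 0.289]
force: [-0.1, -0.1, -2.1]
width: 28.7
gripper_force: 60.2
```

```bash
python3 to.py 480 0 265 0.288;  python3 to.py 454 218 265 0.288
```

```text
clk 9.37 pos [ 506.  -261.3  261.1] rot [-3.1408e+00  4.0000e-04  2.8890e-01] w 28.7 F [-0.1 -0.1 -2.1] -> cm [  4.95 -25.79  -0.37] deg 0.1
clk 9.37 pos [ 506.  -261.3  261.1] rot [-3.1408e+00  4.0000e-04  2.8890e-01] w 28.7 F [-0.1 -0.1 -2.1] -> cm [  8.67 -47.42  -0.36] deg 0.1
```

>>> arm_command --series '[0,0.4,-2,0,0,0,0.9,-5,0,0,0,1.5,-8,0,0,0,2.0,-11,0,0,0,2.6,-14,0,0]'

```text
clock: 9.78
eef_pos: [489.7, -118.4, 259.9]
tool_rot: [-3.14, 0.003, 0.288]
force: [0.7, -0.1, -1.6]
width: 28.5
gripper_force: 60.1
```

>>> arm_command --series '[0,0.6,-3,0,0,0,1.1,-6,0,0,0,1.7,-9,0,0,0,2.2,-12,0,0,0,2.8,-15,0,0]'

```text
clock: 10.2
eef_pos: [473.8, 33.2, 260.2]
tool_rot: [-3.141, 0.003, 0.289]
force: [0.4, -0.2, -1.3]
width: 29.1
gripper_force: 60.1
```

>>> arm_command --series '[0,0.5,-3,0,0,0,1,-6,0,0,0,1.5,-8,0,0,0,1.8,-10,0,0,0,2,-11,0,0]'

```text
clock: 10.62
eef_pos: [461.6, 145.7, 259.9]
tool_rot: [-3.141, 0.004, 0.293]
force: [0.7, 0.9, -1.7]
width: 29.0
gripper_force: 60.1
```

>>> arm_command --series '[0,0,0,0,0,0,0,0,0,0,0,0,0,0,0,0,0,0,0,0,0,0,0,0,0]'

```text
clock: 11.03
eef_pos: [463.6, 141.4, 261.9]
tool_rot: [3.141, -0.0, 0.286]
force: [-0.2, -0.8, -1.1]
width: 28.4
gripper_force: 60.1
```

```bash
python3 - <<'E'
from h import *
import pickle
w,d,m=grab('wrist'); save('w3.png',w); a,da,ma=grab('top'); b,db,mb=grab('side')
np.savez('w3.npz',w=w,d=d,a=a,da=da,b=b,db=db); pickle.dump((m,ma,mb),open('w3.pkl','wb'))
E
python3 to.py 454 218 265 0.288
```

```text
clk 11.18 pos [463.5 142.1 261.9] rot [-3.1415e+00 -2.0000e-04  2.8740e-01] w 28.5 F [ 0.4  0.3 -2.1] -> cm [ 1.24 -7.55 -0.31] deg -0.0
```

View pics/w3.png

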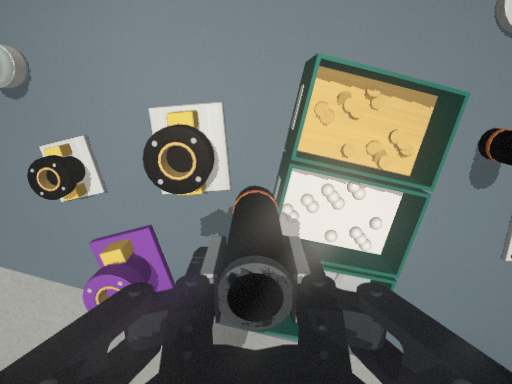

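The tube is held upright, its foot with the orange seal at (255,200) and its top at (255,293). The target flange is at (178,159), with the small and purple look-alikes at (57,177) and (115,290).

```bash
cat > v.py <<'E'
from h import *
import pickle
from scipy.optimize import least_squares
def ana(w,d,m,tcp,fb):
    C=cloud(m,d); hsv=cv2.cvtColor(w,cv2.COLOR_RGB2HSV); v,u=np.mgrid[:384,:512]
    xy=C[...,:2]
    near=np.hypot(C[...,0]-454,C[...,1]-218)<50
    q=near&(C[...,2]>79)&(C[...,2]<91); print('flange',q.sum(),np.median(C[q],0)[2],cv2.minEnclosingCircle(xy[q].astype(np.float32)))
    br=near&(C[...,2]>77)&(C[...,2]<92)&(hsv[...,0]>10)&(hsv[...,0]<32)&(hsv[...,1]>70)&(hsv[...,2]>70)&(np.hypot(C[...,0]-454,C[...,1]-218)<28)
    if br.sum()>20:
        e=cv2.fitEllipse(cv2.convexHull(np.stack([u[br],v[br]],1).astype(np.int32))); print('brass ell',e,onz(m,e[0],85))
    n=np.hypot(C[...,0]-tcp[0],C[...,1]-tcp[1])<24
    zt=tcp[2]+37.6; zf=tcp[2]-72.4
    t=n&(abs(C[...,2]-zt)<5)
    if t.sum()>20: print('top',t.sum(),np.median(C[t],0)[2],cv2.minEnclosingCircle(xy[t].astype(np.float32)))
    for lo,hi in ((0,15),(15,30),(30,45),(45,60)):
        k=n&(C[...,2]>zf+lo)&(C[...,2]<zf+hi); P=xy[k]
        if k.sum()>40:
            r=least_squares(lambda c:np.hypot(P[:,0]-c[0],P[:,1]-c[1])-15,tcp[:2],loss='soft_l1'); print('slice',lo,k.sum(),r.x.round(2),'zmin',C[k][:,2].min().round(1))
E
python3 - <<'E'
from v import *
f=np.load('w3.npz'); m,ma,mb=pickle.load(open('w3.pkl','rb')); s=st()
print('W');ana(f['w'],f['d'],m,np.array(s['eef_pos']),0)
print('T');ana(f['a'],f['da'],ma,np.array(s['eef_pos']),0)
print('S');ana(f['b'],f['db'],mb,np.array(s['eef_pos']),0)
E
```

```text
W
flange 3011 85.78208633498107 ((452.853759765625, 221.19699096679688), 36.206241607666016)
brass ell ((176.6070098876953, 160.6007537841797), (38.20478820800781, 40.19989776611328), 131.62521362304688) [452.88241908 221.668495    85.        ]
top 5543 300.50640280828566 ((467.0445556640625, 143.1133270263672), 22.359554290771484)
slice 0 164 [464.2  141.14] zmin 190.7
slice 15 329 [464.23 141.17] zmin 204.5
slice 30 345 [464.17 141.18] zmin 219.5
slice 45 441 [464.16 141.25] zmin 234.5
T
flange 89 83.87388908746316 ((447.4453125, 199.53005981445312), 28.165939331054688)
S
flange 346 85.5762918495191 ((454.24224853515625, 222.3162841796875), 38.06081771850586)
brass ell ((227.72451782226562, 248.87948608398438), (11.65318775177002, 15.101757049560547), 85.26786804199219) [452.92073614 222.62649066  85.        ]
top 34 299.5731889636225 ((456.85723876953125, 141.12554931640625), 19.22429847717285)
slice 0 41 [466.87 141.3 ] zmin 190.2
slice 15 45 [467.34 141.58] zmin 204.9
slice 30 45 [466.65 141.53] zmin 219.5
slice 45 49 [466.79 141.63] zmin 234.6
```

>>> arm_command --series '[0,0.3,-2,0,0,0,0.6,-4.5,0,0,0,0.9,-6.5,0,0,0,1.2,-8,1,0,0,1.2,-8,2,0]'

```text
clock: 11.6
eef_pos: [451.8, 226.9, 241.0]
tool_rot: [-3.14, -0.001, 0.294]
force: [-0.3, 1.6, -1.6]
width: 28.6
gripper_force: 60.1
```

>>> arm_command --series '[0,0,0,1.5,0,0,0,0,3,0,0,0,0,4,0,0,0,0,5,0,0,0,0,5,0]'

```text
clock: 12.02
eef_pos: [451.0, 221.8, 189.8]
tool_rot: [3.14, 0.004, 0.288]
force: [-0.2, 0.3, -2.0]
width: 29.1
gripper_force: 60.1
```

>>> arm_command --series '[0,0,0,0,0,0,0,0,0,0,0,0,0,0,0,0,0,0,0,0,0,0,0,0,0]'

```text
clock: 12.43
eef_pos: [452.3, 223.1, 192.3]
tool_rot: [-3.141, -0.001, 0.289]
force: [-0.5, -0.3, -1.9]
width: 28.9
gripper_force: 60.1
```

```bash
cat > look.py <<'E'
from v import *
import sys
w,d,m=grab('wrist'); save(sys.argv[1],w); b,db,mb=grab('side'); s=st()
print('W');ana(w,d,m,np.array(s['eef_pos']),0)
print('S');ana(b,db,mb,np.array(s['eef_pos']),0)
E
python3 look.py w4.png; python3 to.py 452.2 222.5 168 0.288
```

```text
W
flange 3395 85.88012431936473 ((453.0142822265625, 222.1765594482422), 35.863014221191406)
brass ell ((256.7859802246094, 193.8587188720703), (48.73004150390625, 53.10401153564453), 159.72837829589844) [451.18089704 220.6626893   85.        ]
top 5564 230.91742720457154 ((456.53472900390625, 224.1358184814453), 22.045061111450195)
slice 0 163 [453.05 222.9 ] zmin 121.0
slice 15 330 [453.04 222.91] zmin 134.8
slice 30 339 [452.95 222.93] zmin 149.7
slice 45 438 [452.97 222.95] zmin 164.7
S
flange 316 85.89120018966143 ((454.36358642578125, 223.5511474609375), 38.303749084472656)
brass ell ((227.5489044189453, 248.80886840820312), (11.300431251525879, 14.988876342773438), 83.66732025146484) [453.48818733 222.69668508  85.        ]
top 38 230.76776213959025 ((445.61865234375, 219.08843994140625), 19.44437599182129)
slice 15 45 [455.8  222.97] zmin 134.9
slice 30 44 [455.15 222.57] zmin 149.7
slice 45 45 [455.57 223.04] zmin 165.0
clk 12.53 pos [452.2 223.  192.1] rot [-3.1413e+00 -5.0000e-04  2.8880e-01] w 28.7 F [ 0.2  0.4 -2.4] -> cm [-0.01  0.05  2.41] deg 0.0
```

View pics/w4.png

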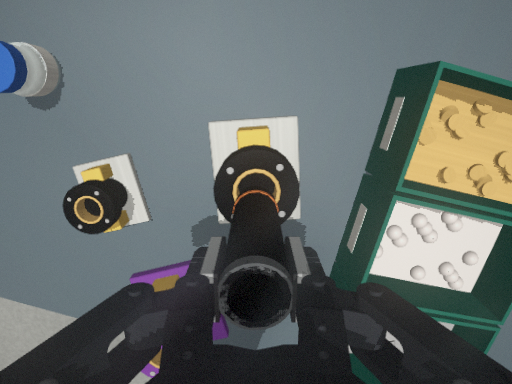

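The tube's foot, with the orange seal at (256,198), is above the brass bore at (256,190). It is centred to about 1 mm and about 35 mm up, so I lower it by 24 mm.

>>> arm_command --series '[0,0,0,0.6,0,0,0,0,1.2,0,0,0,0,1.8,0,0,0,0,2.2,0,0,0,0,2.4,0]'

```text
clock: 12.95
eef_pos: [451.5, 222.7, 166.8]
tool_rot: [3.141, 0.002, 0.289]
force: [0.2, 0.7, -2.4]
width: 29.3
gripper_force: 60.1
```

>>> arm_command --series '[0,0,0,0,0,0,0,0,0,0,0,0,0,0,0,0,0,0,0,0,0,0,0,0,0]'

```text
clock: 13.37
eef_pos: [452.2, 223.0, 168.0]
tool_rot: [-3.141, -0.0, 0.289]
force: [-0.7, -0.0, -1.8]
width: 28.9
gripper_force: 60.1
```

>>> arm_command --series '[0,0,0,0,0,0,0,0,0,0,0,0,0,0,0,0,0,0,0,0,0,0,0,0,0]'

```text
clock: 13.78
eef_pos: [452.0, 222.9, 167.8]
tool_rot: [-3.142, -0.0, 0.289]
force: [0.6, -0.2, -2.0]
width: 28.6
gripper_force: 60.1
```

```bash
python3 look.py w5.png; python3 to.py 452.2 222.5 168 0.288
python3 - <<'E'
from h import *
a,d,m=grab('top'); C=cloud(m,d); hsv=cv2.cvtColor(a,cv2.COLOR_RGB2HSV)
g=((hsv[...,0]<6)|(hsv[...,0]>174))&(hsv[...,1]>150)&(C[...,2]>100)&(C[...,1]<-150)&(C[...,1]>-330); print('hasp grip',g.sum(),np.median(C[g],0))
print(np.abs(st()['qd']).max())
E
```

```text
W
flange 4103 85.86236261398925 ((453.11907958984375, 222.01654052734375), 35.952762603759766)
brass ell ((256.1299743652344, 199.64825439453125), (50.39205551147461, 53.49376678466797), 85.50406646728516) [453.48144405 221.89988828  85.        ]
top 5548 206.44434232797715 ((456.67413330078125, 224.10012817382812), 21.91375732421875)
slice 0 159 [452.71 222.66] zmin 96.9
slice 15 331 [452.71 222.72] zmin 110.4
slice 30 347 [452.64 222.75] zmin 125.5
slice 45 445 [452.64 222.78] zmin 140.5
S
flange 274 85.74111151377724 ((453.2223815917969, 223.81004333496094), 37.37588882446289)
brass ell ((227.68356323242188, 249.14088439941406), (11.029457092285156, 14.948771476745605), 85.21296691894531) [452.40153993 223.4801269   85.        ]
top 33 205.9929616551444 ((445.714111328125, 220.69122314453125), 20.08391761779785)
slice 15 43 [454.76 222.98] zmin 110.4
slice 30 42 [455.32 222.4 ] zmin 125.7
clk 13.88 pos [452.  222.9 167.8] rot [-3.1415  0.      0.2887] w 29.0 F [ 0.  -0.  -3.1] -> cm [ 0.    0.04 -0.02] deg 0.0
hasp grip 51 [ 648.61569881 -221.41302307  201.75869902]
0.0011096919742555745
```

The tube is within about 1 mm of the bore axis, its foot about 11 mm above the mouth, still and upright. The hasp is at its stop of about 2.5 rad.

```bash
python3 -c "
from cell import workorder; print(workorder.finish_job())"
```

```text
the job is handed in; nothing more can be done
None
```

I handed the job in at about 14 s with the hasp fully open and the tube held still and upright, about 11 mm above the bore and within about 1 mm of its axis; no verdict came back, and I did not re-measure the jar, screwdriver or collar at the end.

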